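# Shut and latch the sander case

### The job

Shut the sander case on the bench: with the fingertips push its open lid over and down, gently and without slamming it, until it is fully closed, and after that press both front latches in flat against the case. Pick nothing up, leave the case standing where it is, and leave the tin, pot, brush and sanding block alone.

Things in the scene. Friction and masses are not known exactly. Their poses are not given: they have to be found in the camera images.
- case: Plastic tool case, loose on the bench, 3 to 4 kg with the sander in it; 200 mm deep (its x), 280 mm wide (its y), 90 mm high when shut (base 60 mm, lid 30 mm). Origin: centre of its underside; z up. Its front, with the latches and a carrying handle, faces its own -x; the lid's hinge runs along the top of the back of the base, at x +100 mm. The handle is fixed to the base front between the latches, y -51 to +51 mm, sticking out 33 mm, from 13 to 31 mm above the bench.
- lid (a joint): Lid angle in rad: 0 is shut on the base, 1.57 stands upright above the hinge, more leans back; stop at 1.8. Stiff friction hinge: the lid stays where it is left, and takes about 2 to 4 N at the rim to push shut. Weight about 0.3 kg.
- lid_hinge (a point): Middle of the lid's hinge line, on the lid: 60 mm above the bench at the back of the case. Its frame turns with the lid: from here the lid runs 200 mm to its own -x, 140 mm to either side along its own y (the hinge axis), and its flat outer face lies 30 mm along its own +z. When the lid is shut its axes are those of the case.
- lid_rim (a point): Middle of the lid's front edge on its outer face (at -200, 0, +30 mm in the frame of lid_hinge); 90 mm above the bench when shut.
- latch_a (a joint): Angle in rad of the latch on the case's +y half: a flap hinged on the lid's front wall. 0 is pressed in flat against the case's front, 1.57 sticks straight out. It has no spring: stiff pivot, stays where it is left, about 2 N at its tip moves it.
- latch_a_pivot (a point): Centre of that latch's pivot, on the lid; with the lid shut it is 6 mm in front of the case's front face and 73 mm above the bench, at y +75 mm of the case.
- latch_a_tip (a point): Middle of that latch's free end, outer face. The flap is 46 mm wide, 39 mm long, 6 mm thick; with lid and latch shut the end is 34 mm above the bench and the outer face 9 mm in front of the case's front face.
- latch_b (a joint): The same for the equal latch on the case's -y half.
- latch_b_pivot (a point): Centre of that latch's pivot, at y -75 mm of the case.
- latch_b_tip (a point): Middle of that latch's free end, outer face; sizes as for the other.
- tin: Closed varnish tin, 102 mm across, 110 mm high; origin under its centre. Leave alone.
- pot: Clear plastic mixing pot, 104 mm across the rim, 125 mm high; origin under its centre. Leave alone.
- brush: Flat paint brush lying on the bench along its own x, about 213 mm long, 14 mm high; origin underneath, near the middle. Leave alone.
- block: Cork sanding block, 110 x 67 x 35 mm, long along its x; origin under its centre. Leave alone.

How it is judged:
On the way, in this order (a step that is already met when the one before it is completed fails the run):
1. the lid is pushed fully shut while both latches still stand open (value of joint lid below 0.03 rad and value of joint each of latch_a, latch_b above 0.5 rad), for 0.2 s.
2. both latches are pressed in flat (value of joint lid below 0.03 rad and value of joint each of latch_a, latch_b below 0.1 rad), for 0.2 s.
At the end, for the whole second after the job is handed in: The lid is shut (within 0.03 rad, about 6 mm at its edge), both latches are flat against the front (within 0.1 rad, 4 mm at their ends), the case stands level and at rest within 50 mm of where it was, and tin, pot, brush and block are within 25 mm of where they were (all of step 2 and distance of case from where it was at the start of the episode below 0.05 m and angle between case's own z axis and vertical below 0.05 rad and linear speed of case below 0.01 m/s and distance of each of tin, pot, brush, block from where it was at the start of the episode below 0.025 m); the robot touches nothing.
It fails at once if the lid is slammed (swings shut faster than 3 rad/s) (velocity of joint lid below -3 rad/s).
It fails at once if the case is lifted, tipped or shoved more than 50 mm (height (world z) of case above 0.012 m or angle between case's own z axis and vertical above 0.1 rad or distance of case from where it was at the start of the episode above 0.05 m).
It fails at once if the tin, pot, brush or sanding block is lifted, knocked over or moved more than 25 mm (distance of any of tin, pot, brush, block from where it was at the start of the episode above 0.025 m or angle between any of tin, pot, brush, block's own z axis and vertical above 0.3 rad).
It also fails if it takes over 58 s, if anything falls off the work surface, if the arm or the gripper's body presses on something with over 40 N, if the wrist force passes 120 N, or if a joint passes its speed limit or range.

### The arm

A 6-joint arm with a two-finger parallel gripper is mounted at the origin on the work surface. World frame = base frame: x ahead of the robot, y to its left, z up, the work surface at z = 0. Lengths are in m, angles in rad, forces in N, time in s.
With the tool pointing down it reaches from about 0.35 to 0.725 m from the base axis. Payload 4.3 kg.
Tool frame: the origin (TCP) lies on the centre line of the jaws, within the pads' length; the fingertips stand 25 mm ahead of it and the grasp point (between the pads) lies 6 mm ahead of it; z points along the fingers, y is the line along which they close (so a half turn about z gives the same grasp; the last joint's range is limited). The gripper opens to 85 mm and grips with 20 to 120 N. Pads are 22 mm wide; open, the fingers measure 114 mm over their backs; the gripper's body (76 mm by 85 mm) begins 54 mm behind the grasp point. The pads swing forward as they close: fully open they stand 13 mm farther back than shut.
Start: joints at [-0.11, 0.377, 0.081, 1.274, 0, 1.46], TCP at [0.575, 0, 0.256] pointing down, gripper open.
Joint ranges: [-2.72, 2.72], [-0.84, 1.66], [-1.02, 1.22], [-1.77, 2.12], [-1.37, 1.28], [-3.14, 3.14]. Speed limits (rad/s): [2.57, 2.57, 3.14, 3.14, 3.14, 3.14].

### API

Orientations are given as a rotation vector (axis times angle).
In Python, from cell import arm, camera, order gives the robot as it stands.
- The arm moves only by the tool send_rows, never from a script. Its argument "steps" is a list that holds one entry, the list of rows, each a list of 7 numbers: the shift along the tool's x, y, z in m, then the turn, a rotation vector about the tool's x, y, z in rad, then the opening, from 0 (shut) to 1 (fully open). A call has 1 to 8 rows; each row shifts and turns the commanded pose from where the row before left it, along the tool's axes as they then stand; what a row does not reach is not made up. A row lasts 1/10 s, in which the tool goes at most 50 mm and 8.59 degrees, less where a joint would pass 70% of its speed; a pose out of reach is approached as far as the arm can. A call with a gripper value outside its range is refused whole. The fingers move at their own pace and stop on an object; "force" is the grip in N (left out, the last holds). Time passes only in rows, so rows that do not move let the fingers close. It gives the time, the measured TCP pose, the force, the opening and the grip force at its end, in the units of the state.
- arm.sense(): the state, without advancing time (a new reading comes with each control period).
- camera(name): name is "scene" or "side" or "wrist"; returns a dict with "frame" (480x640x3 uint8, red, green, blue), "intrinsics" (3x3 intrinsics, pixels), "xyz" and "orientation" of the camera in the world. Camera axes: x right, y down, z forward; pixel columns grow to the right and rows downward; lengths in m; the calibration is good to about 2 mm. A picture is of the moment at which its call begins. There is no depth.
- order.close_job(): hands the job in; it is judged then, once.
The state is a dict: "t": time; "joints": joint angles; "qd": joint speeds; "joint_torque": joint torques, N m; "eef_pos": TCP position; "tcp_rot": TCP orientation; "ft_force": force on the tool from outside, world axes, zero at the start; "moment": the same for the moment, N m; "width": finger opening in m; "grip_force": force on a finger pad.
Only numpy, scipy, OpenCV 4.12 (cv2) and the standard library are available. Lean on these libraries where they do the work, as an engineer would, in place of code of your own. Each camera call takes 0.05 s, during which the arm holds its last target. There are 200 camera calls.

## Working session

There is one attempt and no reset: what is moved stays moved. The work goes in short steps, Python scripts to look and compute and a tool call to move; the robot and the scene stay as the last step left them, time stands still between calls to the robot, and variables do not carry over. Pictures are saved under pics/ and viewed, at most 10 in all, crops included, and the job is handed in when it is done.

Besides the shell and the picture viewer there is one more tool, called as name(argument=value, ...) on one line, values as JSON. send_rows: Moves the arm, as the interface text tells. Its arguments: {"type":"object","properties":{"steps":{"type":"array","items":{"type":"array","items":{"type":"array","items":{"type":"number"}}}},"force":{"type":"number"}},"required":["steps"]}

```bash
mkdir -p pics; ls; cat > h.py <<'E'
import numpy as np,cv2
from scipy.spatial.transform import Rotation as R
from cell import arm,camera,order
def snap(n,f):
    c=camera(n); cv2.imwrite('pics/'+f,cv2.cvtColor(c['frame'],cv2.COLOR_RGB2BGR))
    return c
def rot(c):
    o=np.array(c['orientation'],float)
    if o.shape==(3,3): return o
    return R.from_rotvec(o).as_matrix() if o.size==3 else R.from_quat(o).as_matrix()
def ray(c,u,v):
    d=rot(c)@np.linalg.inv(np.array(c['intrinsics']))@np.array([u,v,1.]); return np.array(c['xyz']),d
def onz(c,u,v,z):
    p,d=ray(c,u,v); return p+d*(z-p[2])/d[2]
def proj(c,P):
    q=np.array(c['intrinsics'])@rot(c).T@(np.array(P)-np.array(c['xyz'])); return q[:2]/q[2]
E
python3 - <<'E'
from h import *
import pickle
cs={n:snap(n,n+'0.png') for n in('scene','side')}
pickle.dump(cs,open('c0.pkl','wb'))
for n,c in cs.items(): print(n,np.round(c['xyz'],3),np.array(c['orientation']).tolist(),np.array(c['intrinsics']).tolist())
print(arm.sense())
E
```

```text
pics
scene [1.462 0.254 0.721] [-1.475168612242425, -1.7872449341056336, 0.9607500640554301] [[468.584432912145, 0.0, 311.77410263476315], [0.0, 468.584432912145, 248.47033328689554], [0.0, 0.0, 1.0]]
side [-0.152  0.81   0.925] [-0.9114282057801756, 2.455662468191561, -1.1295177050108405] [[618.5690196268715, 0.0, 310.13221712712806], [0.0, 618.5690196268715, 237.9726384165135], [0.0, 0.0, 1.0]]
{'t': 0.1, 'joints': array([-1.10331910e-01,  3.78004607e-01,  7.97452954e-02,  1.27447736e+00,
        1.31322758e-05,  1.46051227e+00]), 'qd': array([ 5.50678666e-04, -1.02784494e-03,  3.35076495e-03,  6.58897850e-04,
        1.48549129e-05,  1.31472020e-03]), 'joint_torque': array([ 1.23975104e-03, -4.64693749e+01,  2.70581460e+01,  1.20317750e-02,
       -1.20622694e-04,  2.24793462e-05]), 'eef_pos': array([5.74417546e-01, 5.60109900e-05, 2.55440492e-01]), 'tcp_rot': array([-2.22041733e+00, -2.22031105e+00,  1.88781136e-03]), 'ft_force': array([0.66695122, 0.31183547, 0.70408812]), 'moment': array([ 0.00186974, -0.01313768,  0.00697318]), 'grip_force': 0.0, 'width': 0.08533987966483844}
```

View pics/scene0.png

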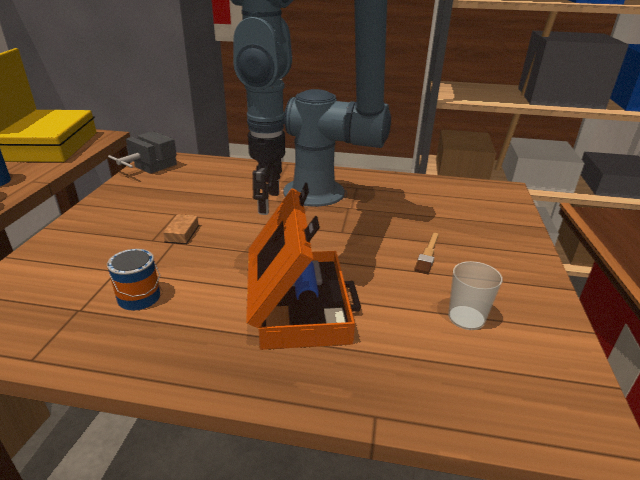

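View pics/side0.png

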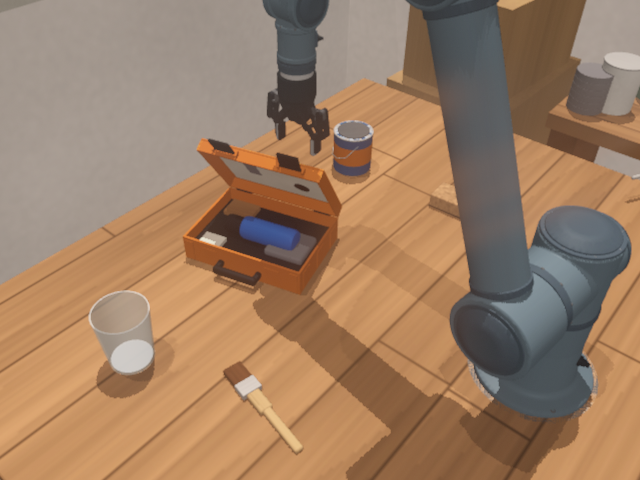

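Scene shows the case near (300,290), its front facing image right; the side view shows the front with handle at (237,272) and the latches at (221,146) and (288,162). I'll crop both views closer.

```bash
python3 - <<'E'
import cv2,numpy as np
a=cv2.imread('pics/scene0.png')[170:360,235:375];b=cv2.imread('pics/side0.png')[130:300,175:350]
f=lambda i,s:cv2.resize(i,None,fx=s,fy=s,interpolation=cv2.INTER_CUBIC)
a=f(a,3);b=f(b,2.16)
out=np.zeros((570,800,3),np.uint8);out[:570,:420]=a;out[:b.shape[0],420:420+b.shape[1]]=b[:,:380]
cv2.imwrite('pics/crop0.png',out)
E
```

```text
(no output)
```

View pics/crop0.png

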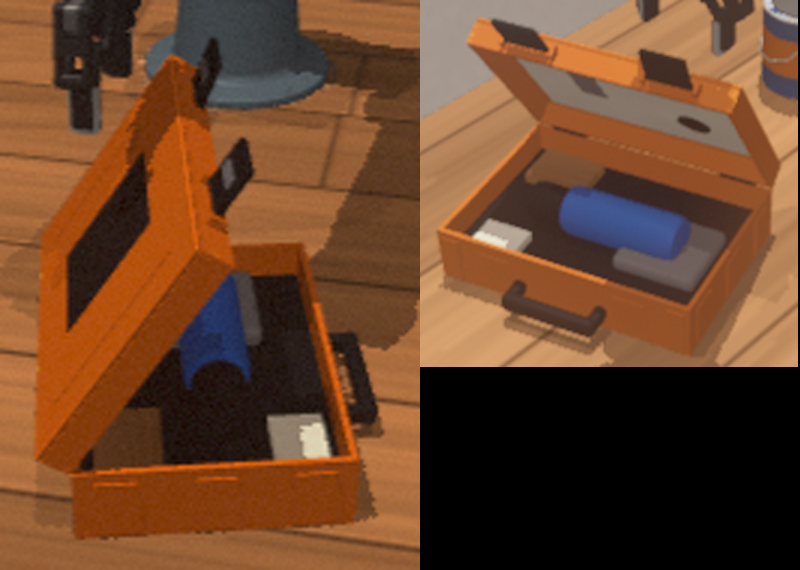

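```bash
cat > m.py <<'E'
from h import *
import pickle
cs=pickle.load(open('c0.pkl','rb'));S,D=cs['scene'],cs['side']
s=lambda u,v:(u/3+235,v/3+170)
d=lambda u,v:((u-420)/2.16+175,v/2.16+130)
def tri(a,b):
    p,x=ray(S,*a);q,y=ray(D,*b)
    A=np.array([[x@x,-x@y],[x@y,-y@y]]);t=np.linalg.solve(A,[(q-p)@x,(q-p)@y])
    return np.round((p+t[0]*x+q+t[1]*y)/2,3),round(np.linalg.norm(p+t[0]*x-q-t[1]*y),3)
if __name__=='__main__':
    for n,c,px,z in [('nf_b',S,s(357,523),0),('nb_b',S,s(77,537),0),('nf_t',S,s(358,458),.06),('nb_t',S,s(75,470),.06),('ff_t',S,s(305,245),.06),
     ('D nf_t',D,d(440,232),.06),('D ff_t',D,d(690,303),.06),('D ff_b',D,d(697,353),0),('D nf_b',D,d(443,280),0)]: print(n,np.round(onz(c,*px,z),3))
    print('rim near',tri(s(192,265),d(475,18)),'rim far',tri(s(172,58),d(738,85)))
    print('in near',tri(s(232,250),d(470,40)))
    print('latch tip near',tri(s(248,140),d(505,20)),'far',tri(s(212,42),d(663,50)))
    for n,c,px,z in [('tin',S,(137,303),0),('pot',S,(468,320),0),('block',S,(180,238),0.0),('brush',S,(425,268),0)]: print(n,np.round(onz(c,*px,z),3))
E
python3 m.py
```

```text
nf_b [0.717 0.219 0.   ]
nb_b [ 0.77   0.026 -0.   ]
nf_t [0.715 0.216 0.06 ]
nb_t [0.766 0.026 0.06 ]
ff_t [0.453 0.142 0.06 ]
D nf_t [0.709 0.22  0.06 ]
D ff_t [0.454 0.134 0.06 ]
D ff_b [ 0.444  0.135 -0.   ]
D nf_b [0.709 0.226 0.   ]
rim near (array([0.756, 0.106, 0.235]), np.float64(0.001)) rim far (array([0.483, 0.033, 0.24 ]), np.float64(0.001))
in near (array([0.734, 0.129, 0.232]), np.float64(0.005))
latch tip near (array([0.677, 0.13 , 0.279]), np.float64(0.008)) far (array([0.533, 0.076, 0.279]), np.float64(0.003))
tin [ 0.681 -0.304  0.   ]
pot [0.586 0.47  0.   ]
block [ 0.382 -0.327  0.   ]
brush [0.393 0.376 0.   ]
```

Base corners agree: front edge from (0.447,0.138) to (0.714,0.22), 279 mm. Yaw is 16.3°, the hinge is at (0.637,-0.013) and the lid stands at about 57°. The latches stick out along the lid. I'll close the fingers, turn, and move behind the lid.

send_rows(steps=[[[0,0,0,0,0,-0.142,0],[0,0,0,0,0,-0.142,0],[0,0.02,0,0,0,0,0],[0,0.02,0,0,0,0,0],[0,0.017,0.01,0,0,0,0],[0,0,0,0,0,0,0],[0,0,0,0,0,0,0]]], force=20)

```text
t: 0.8
eef_pos: [0.629, 0.016, 0.2455]
tcp_rot: [-1.883, -2.512, 0.002]
ft_force: [0.2, 0.5, 0.0]
width: -0.0001
grip_force: 0.0
```

```bash
python3 - <<'E'
from h import *
c=snap('side','side1.png')
i=cv2.imread('pics/side1.png')[60:300,160:400];cv2.imwrite('pics/side1c.png',cv2.resize(i,None,fx=2.5,fy=2.5))
s=arm.sense();print(s['eef_pos'],s['tcp_rot'],s['width'],s['ft_force'])
x=np.array([-.281,.96,0]);print('f',(s['eef_pos']-[.637,-.013,0])@x,'toolx',R.from_rotvec(s['tcp_rot']).as_matrix()[:,0])
for th in np.arange(60,-1,-6):
    t=np.radians(th);print(th,round(.17*np.cos(t)-.03*np.sin(t)-.011,3),round(.06+.17*np.sin(t)+.03*np.cos(t)+.025,3))
E
```

```text
[0.62897284 0.01589198 0.24602829] [-1.88406191e+00 -2.51254817e+00  1.45971201e-03] 0.00012079965825503312 [0.04905405 0.23051969 0.02590471]
f 0.029991930950963367 toolx [-2.80170551e-01  9.59950181e-01  3.35656302e-04]
60 0.048 0.247
54 0.065 0.24
48 0.08 0.231
42 0.095 0.221
36 0.109 0.209
30 0.121 0.196
24 0.132 0.182
18 0.141 0.166
12 0.149 0.15
6 0.155 0.133
0 0.159 0.115
```

View pics/side1c.png

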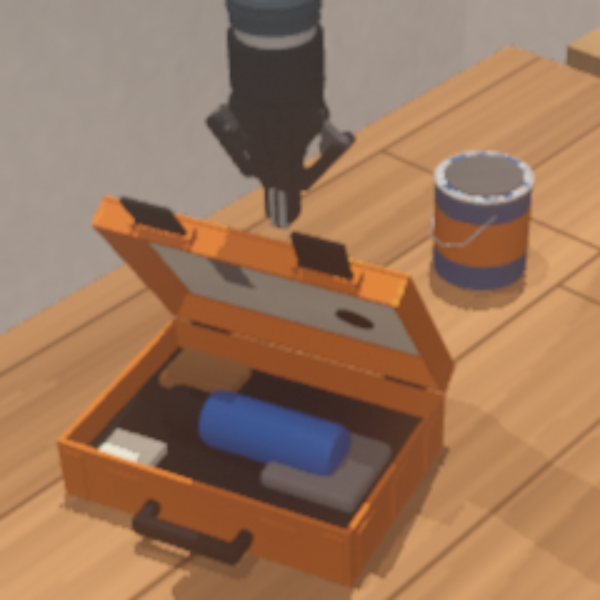

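The view shows the shut fingertips at crop pixel (282,225), behind and between the latches, with the rim in front. I'll push along the rim's arc.

send_rows(steps=[[[0.009,0,0,0,0,0,0],[0.009,0,0,0,0,0,0],[0.009,0,0.002,0,0,0,0],[0.008,0,0.004,0,0,0,0],[0.008,0,0.004,0,0,0,0],[0.007,0,0.004,0,0,0,0],[0,0,0,0,0,0,0]]])

```text
t: 1.55
eef_pos: [0.6152, 0.0653, 0.2317]
tcp_rot: [-1.882, -2.514, -0.0]
ft_force: [0.3, -0.6, -1.2]
width: -0.0004
grip_force: 0.0
```

```bash
python3 - <<'E'
from h import *
c=snap('side','side2.png');d=snap('scene','scene2.png')
a=cv2.imread('pics/side2.png')[60:300,160:350];b=cv2.imread('pics/scene2.png')[130:370,220:380]
o=np.hstack([a,b]);cv2.imwrite('pics/two2.png',cv2.resize(o,None,fx=2.25,fy=2.25))
P=arm.sense()['eef_pos'];print(proj(c,P-[0,0,.025]),proj(d,P-[0,0,.025]))
E
```

```text
[262.93964336 165.79578866] [293.342854   230.99964845]
```

View pics/two2.png

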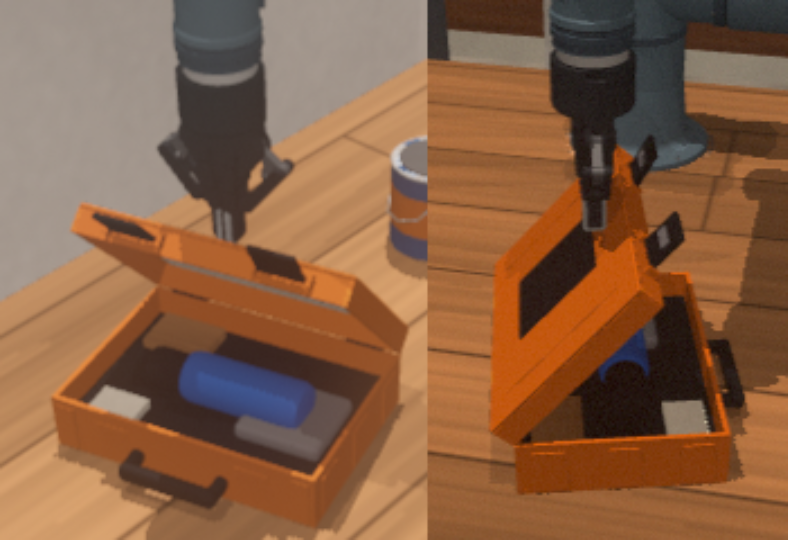

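The lid follows the fingertips, which rest on its outer face near the rim (scene crop (595,230)), and the case has not moved. I'll go on along the arc.

send_rows(steps=[[[0.008,0,0.005,0,0,0,0],[0.007,0,0.005,0,0,0,0],[0.007,0,0.006,0,0,0,0],[0.007,0,0.006,0,0,0,0],[0.006,0,0.0065,0,0,0,0],[0.006,0,0.0065,0,0,0,0],[0.0055,0,0.007,0,0,0,0],[0.0055,0,0.007,0,0,0,0]]])

```text
t: 2.45
eef_pos: [0.6011, 0.1144, 0.1828]
tcp_rot: [1.885, 2.513, 0.0]
ft_force: [1.4, -2.5, 0.7]
width: 0.0002
grip_force: 1.0
```

send_rows(steps=[[[0.0045,0,0.008,0,0,0,0],[0.0045,0,0.008,0,0,0,0],[0.004,0,0.008,0,0,0,0],[0.004,0,0.008,0,0,0,0],[0.003,0,0.008,0,0,0,0],[0.003,0,0.008,0,0,0,0],[0.002,0,0.008,0,0,0,0],[0,0,0,0,0,0,0]]])

```text
t: 3.25
eef_pos: [0.593, 0.1378, 0.1256]
tcp_rot: [-1.884, -2.512, 0.004]
ft_force: [-1.2, 0.6, -0.3]
width: 0.0
grip_force: 0.0
```

send_rows(steps=[[[0.001,0,0.004,0,0,0,0],[0,0,0.004,0,0,0,0],[0,0,0.003,0,0,0,0],[0,0,0.001,0,0,0,0],[0,0,0,0,0,0,0]]])

```text
t: 3.75
eef_pos: [0.594, 0.1386, 0.1152]
tcp_rot: [1.885, 2.513, -0.001]
ft_force: [0.3, 0.1, 0.3]
width: -0.0
grip_force: 0.0
```

```bash
python3 - <<'E'
from h import *
s=arm.sense();print(s['ft_force'],s['eef_pos'])
c=snap('side','side3.png');d=snap('scene','scene3.png')
a=cv2.imread('pics/side3.png')[60:300,160:350];b=cv2.imread('pics/scene3.png')[130:370,220:380]
o=np.hstack([a,b]);cv2.imwrite('pics/two3.png',cv2.resize(o,None,fx=2.25,fy=2.25))
E
```

```text
[0.30363323 0.06684012 0.28799387] [0.59396921 0.1385635  0.11520085]
```

View pics/two3.png

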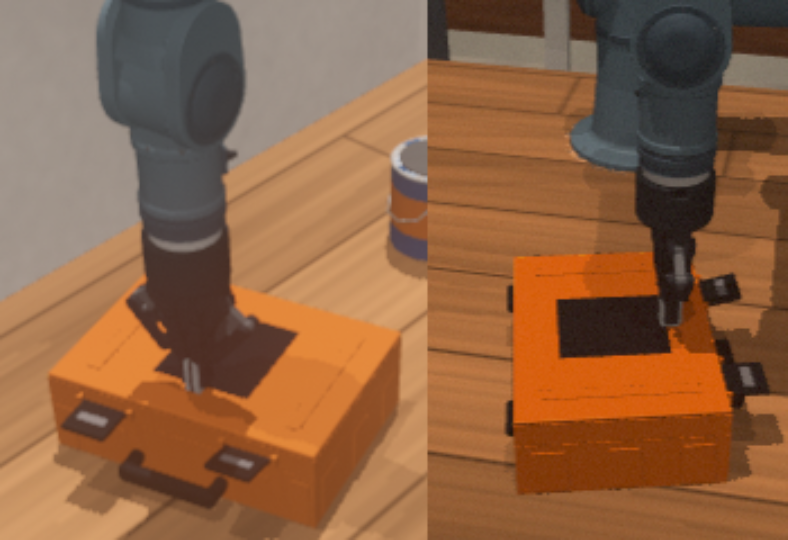

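The lid looks shut, with both latches sticking straight out (side crop (93,420) and (238,460)), but the force is near zero. I'll press lightly until I feel the stop.

send_rows(steps=[[[0,0,0.001,0,0,0,0],[0,0,0.001,0,0,0,0],[0,0,0.001,0,0,0,0],[0,0,0,0,0,0,0]]])

```text
t: 4.25
eef_pos: [0.5942, 0.1386, 0.115]
tcp_rot: [1.884, 2.512, 0.001]
ft_force: [-6.0, -2.3, 14.3]
width: 0.0002
grip_force: 7.5
```

The stop is firm: 14 N with no further travel, so the lid is shut. Next I'll rise, go out in front of latch a, and press its flap down.

send_rows(steps=[[[0,0,-0.02,0,0,0,0],[0,0,-0.025,0,0,0,0],[0.02,0.02,0,0,0,0,0],[0.02,0.02,0,0,0,0,0],[0.02,0.02,0,0,0,0,0],[0.018,0.014,0,0,0,0,0],[0,0,0,0,0,0,0],[0,0,0,0,0,0,0]]])

```text
t: 5.05
eef_pos: [0.643, 0.2344, 0.1569]
tcp_rot: [1.884, 2.514, -0.001]
ft_force: [0.6, -0.5, -0.7]
width: -0.0
grip_force: 0.0
```

```bash
python3 - <<'E'
from h import *
s=arm.sense();P=s['eef_pos'];q=P-[.637,-.013,0];print(P,'f',q@[-.281,.96,0],'w',q@[.96,.281,0])
c=snap('side','side4.png');d=snap('scene','scene4.png')
a=cv2.imread('pics/side4.png')[100:300,160:350];b=cv2.imread('pics/scene4.png')[170:370,230:390]
o=np.hstack([a,b]);cv2.imwrite('pics/two4.png',cv2.resize(o,None,fx=2.25,fy=2.25))
pt=lambda f,w,z:np.array([.637-.281*f+.96*w,-.013+.96*f+.281*w,z])
for n,p in [('tip',P-[0,0,.025]),('a flap end',pt(.245,.075,.076)),('b flap end',pt(.245,-.075,.076)),('rim a',pt(.2,.14,.09)),('rim b',pt(.2,-.14,.09))]:
    print(n,(proj(c,p)-[160,100])*2.25,(proj(d,p)-[230-190,170])*2.25)
E
```

```text
[0.64299851 0.23444629 0.15689094] f 0.23586285817878933 w 0.07529097457019004
tip [ 80.45347204 287.64880295] [739.4959738 238.4210269]
a flap end [ 82.42776997 340.71222909] [744.17179098 284.0112194 ]
b flap end [228.08300028 387.95648629] [715.87773791 198.56261378]
rim a [ 47.57206104 281.58605318] [711.82136495 318.95123942]
rim b [316.58826203 365.44166054] [667.189424   158.28723395]
```

View pics/two4.png

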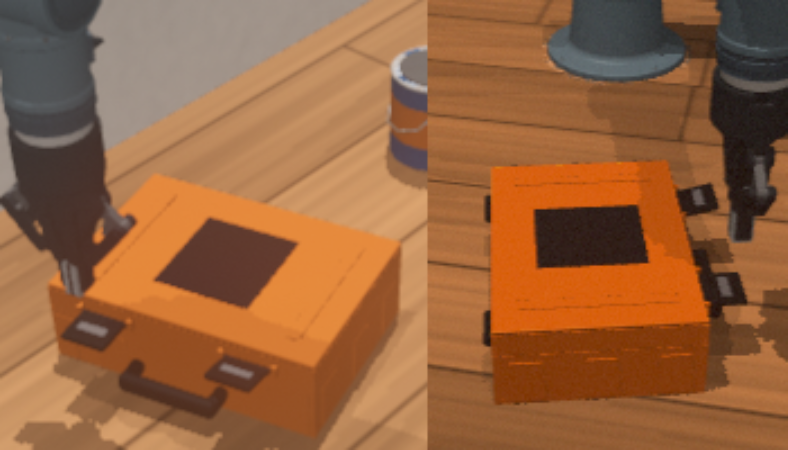

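Both latches stand open. Latch a's end shows at side crop (86,344), where (82,341) was predicted, so the geometry holds. I'll press down at latch a.

send_rows(steps=[[[0,0,0.02,0,0,0,0],[0,0,0.02,0,0,0,0],[0,0,0.012,0,0,0,0],[0,0,0.009,0,0,0,0],[0,0,0.009,0,0,0,0],[0,0,0.009,0,0,0,0],[0,0,0.008,0,0,0,0],[0,0,0,0,0,0,0]]])

```text
t: 5.95
eef_pos: [0.6427, 0.2346, 0.0691]
tcp_rot: [-1.884, -2.513, 0.001]
ft_force: [-0.1, -0.1, 0.2]
width: -0.0001
grip_force: 0.0
```

send_rows(steps=[[[-0.004,0,0,0,0,0,0],[-0.004,0,0,0,0,0,0],[-0.004,0,0,0,0,0,0],[-0.001,0,0,0,0,0,0],[0,0,0,0,0,0,0]]])

```text
t: 6.45
eef_pos: [0.6467, 0.2216, 0.0703]
tcp_rot: [1.885, 2.513, -0.0]
ft_force: [-0.5, 1.4, -1.5]
width: -0.0003
grip_force: 0.8
```

Now I'll press inwards in small steps until the force shows firm contact.

send_rows(steps=[[[-0.001,0,0,0,0,0,0],[-0.001,0,0,0,0,0,0],[-0.001,0,0,0,0,0,0],[0,0,0,0,0,0,0]]])

```text
t: 6.85
eef_pos: [0.6475, 0.219, 0.0702]
tcp_rot: [1.885, 2.513, -0.0]
ft_force: [-1.0, 2.6, -1.5]
width: -0.0003
grip_force: 1.2
```

send_rows(steps=[[[-0.001,0,0,0,0,0,0],[-0.001,0,0,0,0,0,0],[-0.001,0,0,0,0,0,0],[0,0,0,0,0,0,0]]])

```text
t: 7.25
eef_pos: [0.648, 0.2172, 0.0702]
tcp_rot: [-1.883, -2.513, -0.002]
ft_force: [-1.4, 6.1, -2.5]
width: -0.0001
grip_force: 3.0
```

send_rows(steps=[[[-0.001,0,0,0,0,0,0],[-0.001,0,0,0,0,0,0],[0,0,0,0,0,0,0]]])

```text
t: 7.55
eef_pos: [0.648, 0.2171, 0.0703]
tcp_rot: [-1.88, -2.511, -0.006]
ft_force: [-2.9, 10.3, -1.3]
width: -0.0
grip_force: 5.3
```

The contact is firm with no travel, so latch a is flat. I'll back off, rise and go over to latch b.

send_rows(steps=[[[0.011,0,0,0,0,0,0],[0.012,0,0,0,0,0,0],[0,0,-0.03,0,0,0,0],[0,0,-0.03,0,0,0,0],[0,-0.03,-0.02,0,0,0,0],[0,-0.04,0,0,0,0,0],[0,-0.04,0,0,0,0,0],[0,-0.04,0,0,0,0,0]]])

```text
t: 8.35
eef_pos: [0.4978, 0.1939, 0.1511]
tcp_rot: [1.883, 2.511, 0.001]
ft_force: [-0.8, 0.0, 0.2]
width: 0.0001
grip_force: 0.0
```

```bash
python3 - <<'E'
from h import *
s=arm.sense();P=s['eef_pos'];q=P-[.637,-.013,0];print(P,'f',q@[-.281,.96,0],'w',q@[.96,.281,0])
c=snap('side','side5.png');d=snap('scene','scene5.png')
a=cv2.imread('pics/side5.png')[100:300,160:350];b=cv2.imread('pics/scene5.png')[170:370,230:390]
o=np.hstack([a,b]);cv2.imwrite('pics/two5.png',cv2.resize(o,None,fx=2.25,fy=2.25))
E
```

```text
[0.49775754 0.19386181 0.15106687] f 0.23771447375676993 w -0.07554459277097439
```

View pics/two5.png

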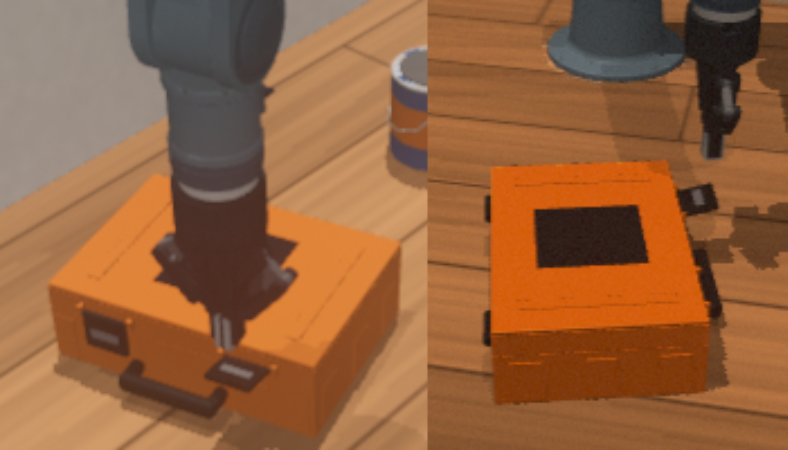

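Latch a lies flat (side crop (105,330)) and the case has not moved. Latch b is still open at (238,372), slightly more to -w, so I'll shift 5 mm and press it.

send_rows(steps=[[[-0.001,-0.005,0.015,0,0,0,0],[0,0,0.02,0,0,0,0],[0,0,0.012,0,0,0,0],[0,0,0.009,0,0,0,0],[0,0,0.009,0,0,0,0],[0,0,0.009,0,0,0,0],[0,0,0.007,0,0,0,0],[0,0,0,0,0,0,0]]])

```text
t: 9.25
eef_pos: [0.4935, 0.1919, 0.0682]
tcp_rot: [-1.884, -2.513, 0.002]
ft_force: [0.4, 0.0, 0.5]
width: 0.0002
grip_force: 0.0
```

send_rows(steps=[[[-0.004,0,0,0,0,0,0],[-0.004,0,0,0,0,0,0],[-0.004,0,0,0,0,0,0],[-0.004,0,0,0,0,0,0],[-0.002,0,0,0,0,0,0],[-0.001,0,0,0,0,0,0],[0,0,0,0,0,0,0]]])

```text
t: 9.95
eef_pos: [0.4989, 0.1745, 0.0692]
tcp_rot: [-1.883, -2.512, -0.002]
ft_force: [-2.0, 6.8, -1.5]
width: 0.0002
grip_force: 2.9
```

send_rows(steps=[[[-0.001,0,0,0,0,0,0],[-0.001,0,0,0,0,0,0],[0,0,0,0,0,0,0]]])

```text
t: 10.25
eef_pos: [0.4989, 0.1743, 0.0693]
tcp_rot: [-1.88, -2.511, -0.006]
ft_force: [-3.0, 11.2, -0.8]
width: -0.0003
grip_force: 5.7
```

Firm contact again. I'll retreat and check.

send_rows(steps=[[[0.011,0,0,0,0,0,0],[0.014,0,0,0,0,0,0],[0,0,-0.03,0,0,0,0],[0,0,-0.04,0,0,0,0],[0,0,-0.04,0,0,0,0],[-0.03,-0.04,-0.03,0,0,0,0],[-0.03,-0.04,0,0,0,0,0],[0,0,0,0,0,0,0]]])

```text
t: 11.05
eef_pos: [0.4325, 0.1186, 0.205]
tcp_rot: [-1.888, -2.51, 0.008]
ft_force: [0.1, 0.0, -0.3]
width: 0.0002
grip_force: 0.0
```

```bash
python3 - <<'E'
from h import *
c=snap('side','side6.png');d=snap('scene','scene6.png')
a=cv2.imread('pics/side6.png')[100:300,160:350];b=cv2.imread('pics/scene6.png')[170:370,230:390]
o=np.hstack([a,b]);cv2.imwrite('pics/two6.png',cv2.resize(o,None,fx=2.25,fy=2.25))
E
```

```text
(no output)
```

View pics/two6.png

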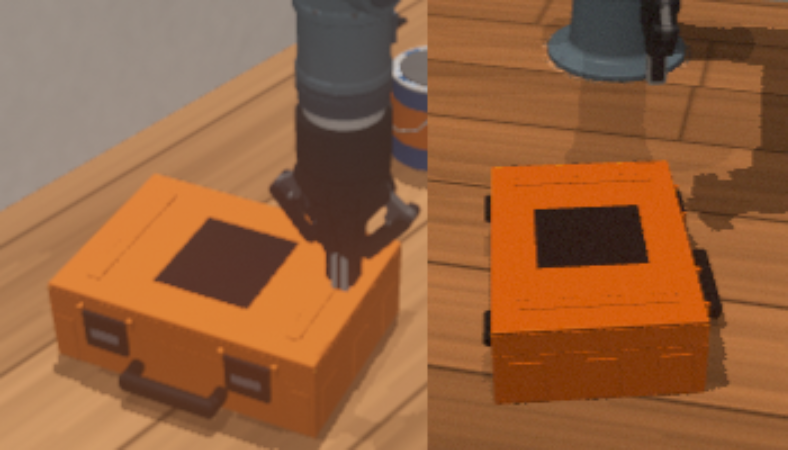

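Both latches lie flat (side crop (105,330) and (247,377)), the lid is shut, the case is in place and the arm is clear. I'll hand the job in.

```bash
python3 -c "
from cell import order
print(order.close_job())"
```

```text
the job is handed in; nothing more can be done
None
```

The lid is shut and both latches are pressed flat; the case looks unmoved, the arm is clear, and the job is handed in (about 11 s on the robot's clock, no verdict returned).

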